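Check a dial padlock at the packing bench

TASK

The padlock in the carton is being checked before it ships, and all but the last of its combination has been dialled. Turn its dial clockwise, click by click, until the pointer clicks home at the index stud next to the shackle (do not run past it), then pull the shackle out to its stop. Finish holding the open lock up still, at least 15 cm above the bench, gripped and clear of its carton: do not put it down or let it go; and leave the lid, tape dispenser and pen pot where they are.

Things in the scene. Friction and masses are not known exactly. Their poses are not given: they have to be found in the camera images.
- lock_centre (a point): centre of the padlock's steel case, a rounded block 60 (x) by 70 (y) by 26 mm (z), lying dial up in the carton's insert; loose, 0.3 kg in all; 27 mm above the bench at the start. x points to the shackle, z up out of the dial. A small raised index stud with a line stands on its top face at the shackle edge (28 mm along +x).
- dial_bar (a point): centre of the dial's finger bar, on the dial's axis, 25.5 mm above lock_centre. The bar is 11 mm thick (y), 16 mm high (8 mm below to 8 mm above this point), 34 mm long (x) plus a 5 mm pointed nose with a white line at its +x end (the pointer); it stands on a black disc of 48 mm diameter with 12 ticks. z up.
- dial (a joint): dial angle in rad, growing anticlockwise seen from above; 0 = pointer at the index stud (lock opens). Clicks into a notch every 0.524 rad and stays there (0.06 rad of play) when let go; 0.07 N m takes it over a click. Starts 0.95 to 2.7 rad; turn it clockwise, to smaller values. Run past to -0.4 rad, or turned back to 3.0 rad, before the lock is open, it is misdialled.
- shackle_legs (a point): mid-point between the two straight legs of the U-shaped shackle, at mid-height, 62 mm from lock_centre along its +x when shut; moves with the shackle; same axes. Legs of 10 mm round steel bar, 36 mm between centres (46 mm over both), straight from 32 mm before to 8 mm beyond this point; then the round bow, its bar's centre 26 mm beyond.
- shackle (a joint): how far the shackle is drawn out of the case along the lock's +x, in m: 0 shut, 0.016 at its stop. With the dial within about 0.15 rad of 0 it slides out stiffly (3 N) and stays where it is left; otherwise it is blocked. It never leaves the case.
- carton: open carton taped to the bench, immovable; origin on the bench under the lock, x to the shackle. Walls 42 mm high at x -62, +144, y -78, +78 mm. An insert 34 mm high (pocket floor at 14 mm) fits the case within 1 mm and bears on its shoulders beside the legs, so the case cannot turn or follow the shackle; it lifts straight out. From x 48 mm the shackle lies in the open, floor at 4 mm.
- carton_lid: the carton's lid lying upturned on the bench, 210 by 162 by 22 mm; origin at the centre of its underside. Leave it alone.
- tape_dispenser: bench tape dispenser, 150 by 56 by 92 mm; origin at the centre of its underside. Leave it alone.
- pen_pot: pot with pens, 80 mm wide, about 140 mm high with the pens; origin at the centre of its underside. Leave it alone.

How it is judged (in metres and radians):
On the way, in this order (a step that is already met when the one before it is completed fails the run):
1. the dial stands in the notch with its pointer at the index stud, the shackle still shut (value of joint dial between -0.14 and 0.14 rad and value of joint shackle below 0.005 m), for 0.2 s.
2. the shackle is drawn out to its stop (within 3 mm) (value of joint shackle above 0.013 m), for 0.2 s.
At the end, for the whole second after the job is handed in: the fingers hold the open lock still (over 1 N of grip, under 0.05 m/s), shackle out at least 12 of its 16 mm, centre of the case at least 140 mm above the bench, not touching the carton; lid, tape dispenser and pen pot within 30 mm of where they were (height (world z) of lock_centre above 0.14 m and value of joint shackle above 0.012 m and contact force between the fingers and lock above 1 N and contact force between lock and carton below 0.2 N and linear speed of lock below 0.05 m/s and distance of each of carton_lid, tape_dispenser, pen_pot from where it was at the start of the episode below 0.03 m); the arm keeps its last pose, push and grip.
It fails at once if the dial is run past the stud by most of a click before the lock is open (value of joint dial below -0.4 rad and value of joint shackle below 0.005 m).
It fails at once if the dial is turned anticlockwise away from the stud (value of joint dial above 3 rad and value of joint shackle below 0.005 m).
It fails at once if the lid, the tape dispenser or the pen pot is moved by more than 30 mm (distance of any of carton_lid, tape_dispenser, pen_pot from where it was at the start of the episode above 0.03 m).
It also fails if it takes over 67 s, if anything falls off the work surface, if the arm or the gripper's body presses on something with over 40 N, if the wrist force passes 120 N, or if a joint passes its speed limit or range.

ROBOT

A 6-joint arm with a two-finger parallel gripper is mounted at the origin on the work surface. World frame = base frame: x ahead of the robot, y to its left, z up, the work surface at z = 0. Lengths are in mm, angles in rad, forces in N, time in s.
With the tool pointing down it reaches from about 350 to 875 mm from the base axis. Payload 4.2 kg.
Tool frame: the origin (TCP) lies midway between the tips of the shut fingers; the grasp point (between the pads) lies 19 mm behind it; z points along the fingers, y is the direction in which the jaws open and shut (so a half turn about z gives the same grasp; the last joint's range is limited). The gripper opens to 85 mm and grips with 20 to 120 N. Pads are 22 mm wide; open, the fingers measure 114 mm over their backs; the gripper's body (76 mm by 85 mm) begins 54 mm behind the grasp point. The pads swing forward as they close: fully open they stand 13 mm farther back than shut.
Start: joints at [1.422, 0.385, 0.008, 0, -1.194, -0.259], TCP at [247.836, 573.739, 231.312] pointing down, gripper open.
Joint ranges: [-3.14, 3.14], [-1.21, 2.06], [-1.07, 1.41], [-3.16, 2.05], [-2.99, -0.16], [-3.1, 3.1]. Speed limits (rad/s): [2.79, 2.79, 3.14, 3.14, 3.14, 3.14].

INTERFACE

Orientations are given as a unit quaternion [x, y, z, w].
In Python, from bench import arm, eyes, nets gives the robot as it stands.
- The arm moves only by the tool jog_arm, never from a script. Its argument "rows" is a list of rows, each a list of 3 entries, a list of its own where there are three numbers: the shift along the tool's x, y, z in cm, then the turn, a rotation vector about the tool's x, y, z in degrees, then the finger opening in cm, from 0 to 8.54. In form: [[[x, y, z], [ax, ay, az], jaw], ...]. A call has 1 to 10 rows; each row shifts and turns the commanded pose from where the row before left it, along the tool's axes as they then stand; what a row does not reach is not made up. A row lasts 1/8 s, in which the tool goes at most 62.5 mm and 10.7 degrees, less where a joint would pass 70% of its speed; a pose out of reach is approached as far as the arm can. A call with a gripper value outside its range is refused whole. The fingers move at their own pace and stop on an object; the grip force is fixed at half the most. Time passes only in rows, so rows that do not move let the fingers close. It gives the time, the measured TCP pose, the force and the opening at its end, in the units of the state.
- arm.read_state(): the state, without advancing time (a new reading comes with each control period).
- eyes.get_image(name): name is "scene" or "top" or "wrist"; returns the picture (384x512x3 uint8, red, green, blue); there is no depth.
- eyes.camera_model(name): a dict with "K" (3x3 intrinsics, pixels), "rvec" (rotation vector, rad) and "tvec" (3), from world to camera coordinates, as OpenCV has them. Camera axes: x right, y down, z forward; pixel columns grow to the right and rows downward; lengths in mm; the calibration is good to about 2 mm. A picture is of the moment at which its call begins: read the wrist's pose just before it. camera_model takes no time and is no camera call; for the wrist camera it gives the pose at the moment of the call.
- arm.job_done(): hands the job in, once; it reports no verdict.
Trained networks look in the newest picture that a camera, given by its name, has taken for a name from the list of things; names that differ only in an ending like _2 or _b are one class to them, and where a whole thing is asked for, a point or a joint stands for the part that bears it (a point fixed in the world has none). Each returns a list of dicts, best first, with "conf" (0 to 1); they miss things now and then, are a little off and sometimes report something else, mostly with a low value. They report only what shows in the picture. A call takes as long as a camera call.
- nets.boxes_of(camera, name): "position" ([column, row] as shares, 0 to 1, of the picture: columns of its width, rows of its height, amid what is visible of it).
The state is a dict: "clock": time; "joints": joint angles; "joint_vel": joint speeds; "joint_efforts": joint torques, N m; "position": TCP position; "ee_rot": TCP orientation; "contact_force": force on the tool from outside, world axes, zero at the start; "wrist_torque": the same for the moment, N m; "gripper_width": finger opening in mm.
Only numpy, scipy, OpenCV 4.12 (cv2) and the standard library are available. Lean on these libraries where they do the work, as an engineer would, in place of code of your own. Each camera call takes 0.05 s, during which the arm holds its last target.

## Working session

There is one attempt and no reset: what is moved stays moved. The work goes in short steps, Python scripts to look and compute and a tool call to move; the robot and the scene stay as the last step left them, time stands still between calls to the robot, and variables do not carry over. Pictures are saved under pics/ and viewed, and the job is handed in when it is done.

Besides the shell and the picture viewer there is one more tool, called in YAML: its name, and indented under it one key for each argument. jog_arm: Moves the arm, as the interface text tells. Its arguments: {"type":"object","properties":{"rows":{"type":"array","items":{"type":"array"}}},"required":["rows"]}

```bash
mkdir -p pics; ls
cat > h.py <<'E'
import numpy as np, cv2
from bench import arm, eyes, nets
def snap(cam,fn):
    im=eyes.get_image(cam); cv2.imwrite('pics/'+fn,im[:,:,::-1]); return im
def cm(cam):
    m=eyes.camera_model(cam); K=np.array(m['K'],float); R=cv2.Rodrigues(np.array(m['rvec'],float))[0]; t=np.array(m['tvec'],float).ravel(); return K,R,t
def ray(M,px,z):
    K,R,t=M; d=R.T@np.linalg.inv(K)@np.array([px[0],px[1],1.]); c=-R.T@t; return c+d*(z-c[2])/d[2]
def proj(M,P):
    K,R,t=M; p=K@(R@np.array(P,float)+t); return p[:2]/p[2]
E
python3 - <<'E'
from h import *
for c in ['top','scene']:
    snap(c,c+'0.png'); M=cm(c)
    print(c,'cam at',(-M[1].T@M[2]).round())
    for n in ['lock_centre','dial_bar','shackle_legs']:
        for d in nets.boxes_of(c,n)[:2]:
            px=np.array(d['position'])*[512,384]; print(n,round(d['conf'],2),px.round(1),ray(M,px,{'lock_centre':40,'dial_bar':60,'shackle_legs':27}[n]).round(1))
snap('wrist','w0.png')
s=arm.read_state();print(s)
E
```

```text
pics
top cam at [ 453.   63. 1261.]
lock_centre 0.98 [249.1 185.3] [520.7  80.4  40. ]
lock_centre 0.53 [250.7 159.2] [586.2  77.3  40. ]
dial_bar 0.87 [252.8 190. ] [508.2  70.8  60. ]
shackle_legs 0.72 [249.6 186.8] [517.6  79.2  27. ]
shackle_legs 0.51 [242.2 162.7] [578.5  98.8  27. ]
scene cam at [915. 457. 875.]
lock_centre 0.58 [260.4 201.2] [536.1  77.   40. ]
shackle_legs 0.53 [243.9 226.7] [608.9  96.   27. ]
{'clock': 0.45, 'joints': array([ 1.42158966e+00,  3.84764551e-01,  7.81807723e-03, -6.35335481e-05,
       -1.19400634e+00, -2.58595897e-01]), 'joint_vel': array([ 0.00017326,  0.00046008,  0.00117069, -0.00038885,  0.0013538 ,
       -0.00021929]), 'joint_efforts': array([ 1.69900509e-04, -3.91629124e+01,  1.88386238e+01,  4.18591440e+00,
       -1.09009259e-03,  5.75100074e-06]), 'position': array([247.81867072, 573.70147218, 231.2315081 ]), 'ee_rot': array([ 9.79281686e-01, -2.02502773e-01, -2.52158859e-05,  7.97415250e-05]), 'contact_force': array([-0.7136058 ,  0.07224957, -0.31019036]), 'wrist_torque': array([ 0.01592823, -0.04178291,  0.02364729]), 'gripper_width': 85.20790648304367}
```

Run:
```python
import cv2
a=cv2.imread('pics/top0.png'); b=cv2.imread('pics/scene0.png')
print(a.shape)
cv2.imwrite('pics/topz.png',cv2.resize(a[110:250,180:320],None,fx=4,fy=4,interpolation=cv2.INTER_CUBIC))
cv2.imwrite('pics/scenez.png',cv2.resize(b[150:290,170:340],None,fx=4,fy=4,interpolation=cv2.INTER_CUBIC))
```

```text
(384, 512, 3)
```

View pics/top0.png

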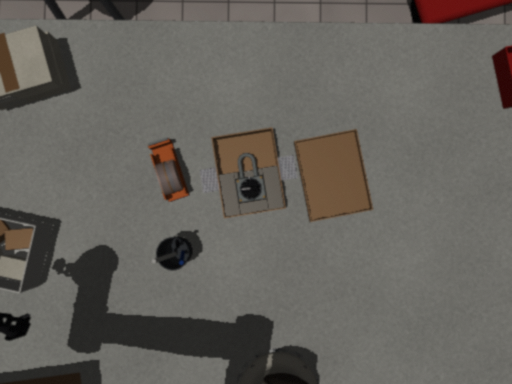

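View pics/topz.png

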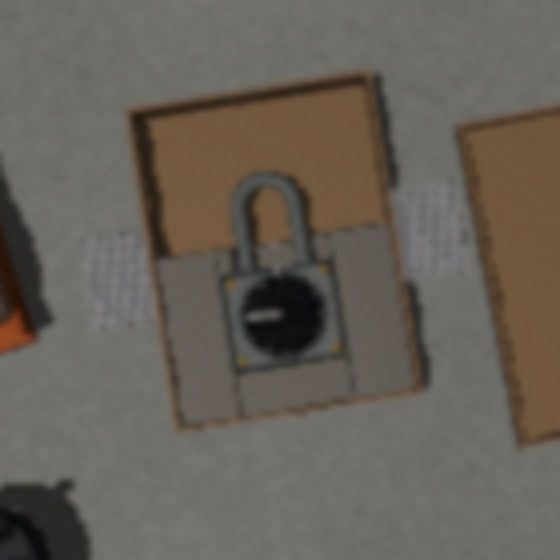

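View pics/scene0.png

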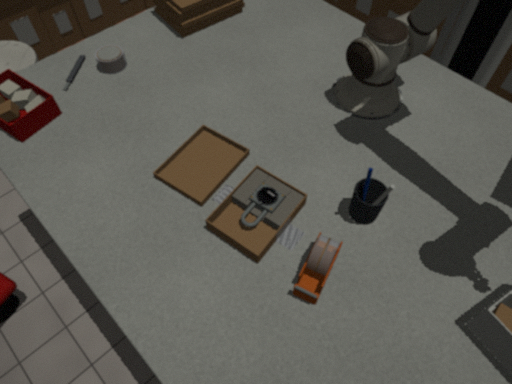

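View pics/scenez.png

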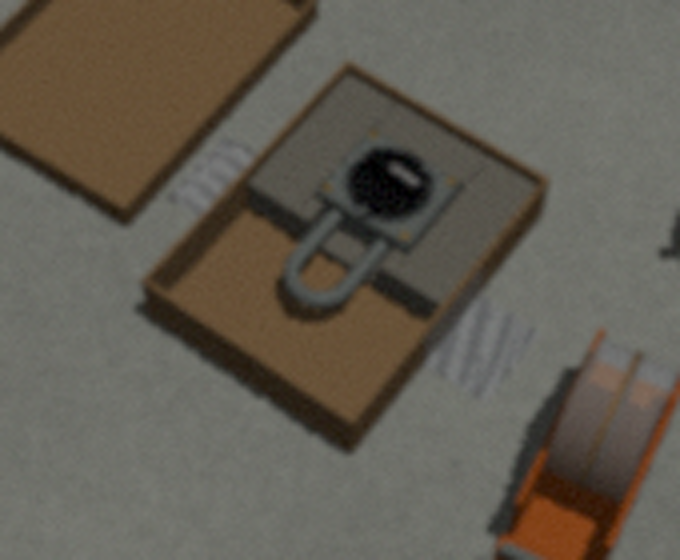

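Run:
```python
from h import *
M=cm('top')
c=[(130,110),(370,73),(422,388),(180,430)]
P=[ray(M,(180+(a+.5)/4-.5,110+(b+.5)/4-.5),42)[:2] for a,b in c]
P=np.array(P);print(P.round(1))
f=(P[0]+P[1])/2;b=(P[2]+P[3])/2
print('yaw',np.degrees(np.arctan2(*(f-b)[::-1])),np.degrees(np.arctan2(*(P[0]-P[1])[::-1]))-90,'len',np.linalg.norm(f-b),np.linalg.norm(P[0]-P[1]))
u=(f-b)/np.linalg.norm(f-b); print('origin',b+u*62,f-u*144)
q=lambda a,b,z:ray(M,(180+a/4,110+b/4),z)
print('disc',q(285,314,45),'line', q(250,317,60),q(282,315,60))
```

```text
[[640.3 174.6]
 [665.5  24.5]
 [468.6 -10.1]
 [440.5 140.2]]
yaw 9.874890276222384 9.529792109552645 len 201.35372066931296 152.18427358044337
origin [515.63459441  75.68226675] [511.05715166  74.8854421 ]
disc [512.53375147  74.83155903  45.        ] line [509.68306046  96.15802503  60.        ] [511.16504526  76.51589984  60.        ]
```

View pics/w0.png

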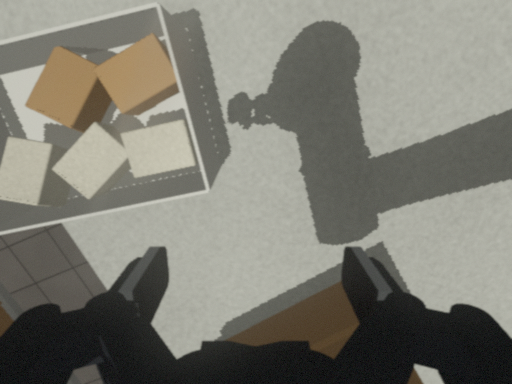

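```bash
cat >> h.py <<'E'
from scipy.spatial.transform import Rotation as Ro
def plan(target,yawy=None,s=None):
    """print tool-axis shift (cm) in current tool frame to reach TCP target, and yaw state"""
    s=s or arm.read_state(); R=Ro.from_quat(s['ee_rot']).as_matrix(); p=np.array(s['position'])
    y=np.degrees(np.arctan2(R[1,1],R[0,1]))
    print('t',round(s['clock'],2),'pos',p.round(2),'yaw_y',round(y,2),'tilt',(R[:,2]).round(4),'w',round(s['gripper_width'],1),'F',np.round(s['contact_force'],1))
    if target is not None: print('shift cm',(R.T@(np.array(target)-p)/10).round(3))
    if yawy is not None: print('turn about tool z deg',round(-((yawy-y+180)%360-180),2))
E
python3 - <<'E'
from h import *
s=arm.read_state();R=Ro.from_quat(s['ee_rot']).as_matrix()
M=cm('wrist');c=-M[1].T@M[2]
print('cam in tool',(R.T@(c-s['position'])).round(1)); print('cam axes in tool',(R.T@M[1].T).round(2)); print(M[0])
plan([513,75,231],-170.2)
E
```

```text
cam in tool [  77.3    0.6 -143.1]
cam axes in tool [[-0.   -0.95 -0.3 ]
 [ 1.   -0.   -0.  ]
 [ 0.   -0.3   0.95]]
[[299.95519641   0.         254.85912852]
 [  0.         299.95519641 191.5128678 ]
 [  0.           0.           1.        ]]
t 0.45 pos [247.82 573.7  231.23] yaw_y -113.37 tilt [-1.e-04 -1.e-04 -1.e+00] w 85.2 F [-0.7  0.1 -0.3]
shift cm [4.4122e+01 3.5263e+01 2.8000e-02]
turn about tool z deg 56.83
```

jog_arm:
  rows:
    - [[4.41,3.53,0],[0,0,0],8.5]
    - [[4.41,3.53,0],[0,0,0],8.5]
    - [[4.41,3.53,0],[0,0,0],8.5]
    - [[4.41,3.53,0],[0,0,0],8.5]
    - [[4.41,3.53,0],[0,0,0],8.5]
    - [[4.41,3.53,0],[0,0,0],8.5]
    - [[4.41,3.53,0],[0,0,0],8.5]
    - [[4.41,3.53,0],[0,0,0],8.5]
    - [[4.41,3.53,0],[0,0,0],8.5]
    - [[4.41,3.53,0],[0,0,0],8.5]

```text
clock: 1.7
position: [513.4, 73.1, 231.7]
ee_rot: [0.979, -0.202, 0.0, -0.0]
contact_force: [0.2, 1.1, 0.3]
gripper_width: 85.1
```

jog_arm:
  rows:
    - [[0,0,0],[0,0,9.5],8.5]
    - [[0,0,0],[0,0,9.5],8.5]
    - [[0,0,0],[0,0,9.5],8.5]
    - [[0,0,0],[0,0,9.5],8.5]
    - [[0,0,2],[0,0,9.5],8.5]
    - [[0,0,2],[0,0,9.3],8.5]
    - [[0,0,2],[0,0,0],8.5]
    - [[0,0,0],[0,0,0],8.5]

```text
clock: 2.7
position: [511.7, 74.4, 170.1]
ee_rot: [0.765, -0.644, -0.001, 0.002]
contact_force: [0.6, -0.1, 1.3]
gripper_width: 84.9
```

Run:
```python
from h import *
plan([513,75,171],-170.2)
im=snap('wrist','w1.png')
cv2.imwrite('pics/w1z.png',cv2.resize(im[:,:,::-1],None,fx=1.5,fy=1.5,interpolation=cv2.INTER_CUBIC))
M=cm('wrist');np.save('w1M.npy',np.array(M,dtype=object),allow_pickle=True)
print(arm.read_state()['joints'])
```

```text
t 2.7 pos [511.73  74.37 170.1 ] yaw_y -170.17 tilt [-0.0032 -0.0013 -1.    ] w 84.9 F [ 0.6 -0.1  1.3]
shift cm [-0.04  -0.136 -0.09 ]
turn about tool z deg 0.03Traceback (most recent call last):
  File "<stdin>", line 5, in <module>
ValueError: could not broadcast input array from shape (3,3) into shape (3,)
```

View pics/w1z.png

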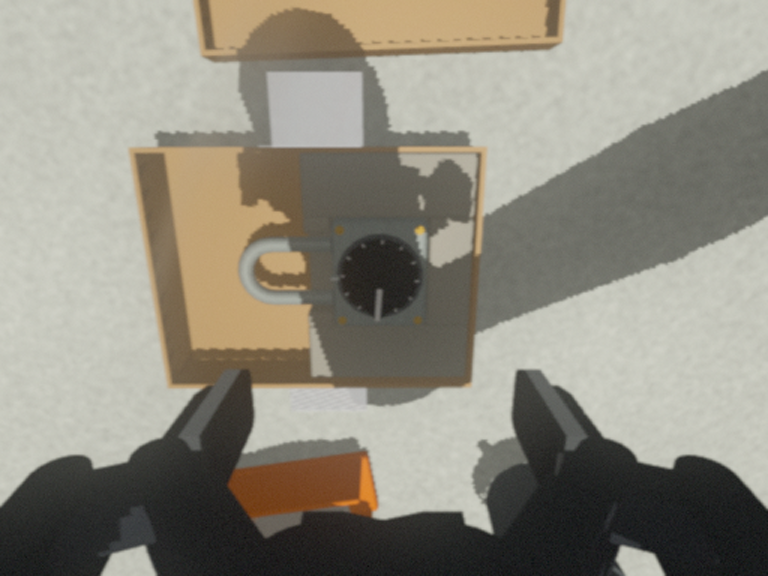

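Run:
```python
from h import *
im=cv2.imread('pics/w1.png')
c=im[140:225,140:300].astype(float)*2.2
cv2.imwrite('pics/w1c.png',cv2.resize(np.clip(c,0,255).astype(np.uint8),None,fx=5,fy=5,interpolation=cv2.INTER_CUBIC))
```

```text
(no output)
```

View pics/w1c.png

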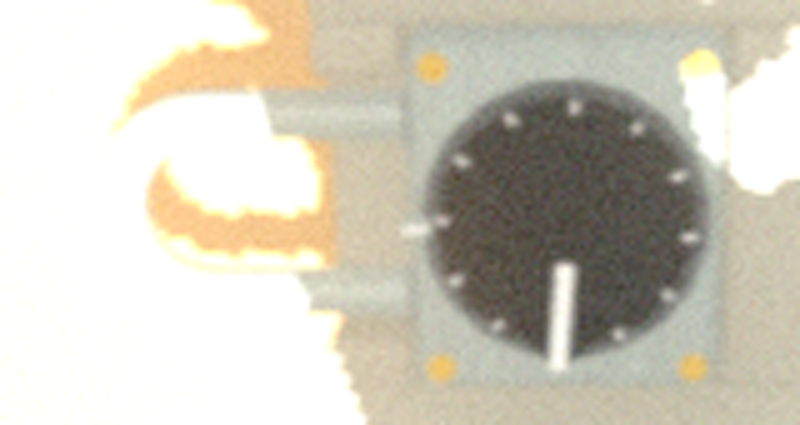

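Run:
```python
from h import *
M=cm('wrist')
f=lambda a,b,z: ray(M,(140+(a+.5)/5-.5,140+(b+.5)/5-.5),z)
S=[f(*p,40) for p in [(431,68),(701,62),(441,368),(692,367)]]
print('screws',np.round(S,1)); print('mean',np.mean(S,0))
a=lambda v:np.degrees(np.arctan2(v[1],v[0]))
print('yaw from screws',a(S[0]-S[1]),a(S[2]-S[3]),a(S[2]-S[0])-90,a(S[3]-S[1])-90)
T=[f(*p,45) for p in [(575,108),(637,128),(678,177),(690,238),(669,296),(619,334),(498,325),(456,281),(443,220),(461,160),(511,120)]]
T=np.array(T)[:,:2]
A=np.c_[2*T,np.ones(len(T))];x=np.linalg.lstsq(A,(T**2).sum(1),rcond=None)[0]
print('disc c',x[:2],'r',np.sqrt(x[2]+x[:2]@x[:2]))
an=np.degrees(np.arctan2(T[:,1]-x[1],T[:,0]-x[0]));print('tick angles mod30',(an%30).round(1))
st=f(415,230,42)[:2];print('stud',st,a(st-x[:2]))
L0,L1=f(566,265,60.5),f(559,368,60.5);print('line',L0,L1,a(L1-L0), a(L1[:2]-x[:2]))
```

```text
screws [[542.9  52.   40. ]
 [494.   42.4  40. ]
 [532.5 110.5  40. ]
 [484.  101.9  40. ]]
mean [513.36081718  76.69834878  40.        ]
yaw from screws 11.106881330495874 10.052084504158104 10.046973567616462 9.605474075362054
disc c [513.28215682  76.85250833] r 23.25737947982099
tick angles mod30 [5.8 6.  5.9 5.6 5.7 5.5 5.3 5.8 5.3 5.3 5.6]
stud [541.37372979  82.74282654] 11.842368562230353
line [512.93077087  78.83594985  60.5       ] [510.86275441  98.45151736  60.5       ] 96.01830777384268 96.39131637556238
```

Run:
```python
from h import *
plan([513.3,76.8,80],-174.3)
```

```text
t 2.75 pos [512.66  74.68 171.31] yaw_y -170.15 tilt [-6.e-04 -6.e-04 -1.e+00] w 85.1 F [-0.1  0.7 -0.3]
shift cm [-0.203 -0.106  9.131]
turn about tool z deg 4.15
```

jog_arm:
  rows:
    - [[-0.2,-0.1,1.5],[0,0,4.1],3.0]
    - [[0,0,2],[0,0,0],3.0]
    - [[0,0,2],[0,0,0],3.0]
    - [[0,0,2],[0,0,0],3.0]
    - [[0,0,1.6],[0,0,0],3.0]
    - [[0,0,0],[0,0,0],3.0]
    - [[0,0,0],[0,0,0],3.0]
    - [[0,0,0],[0,0,0],3.0]

```text
clock: 3.75
position: [514.1, 77.2, 81.4]
ee_rot: [0.742, -0.671, 0.001, -0.001]
contact_force: [-0.4, -0.6, 0.4]
gripper_width: 29.7
```

Run:
```python
from h import *
plan([513.3,76.8,48],-174.3)
im=snap('wrist','w2.png')
cv2.imwrite('pics/w2z.png',cv2.resize(np.clip(im[:,:,::-1].astype(float)*1.6,0,255).astype(np.uint8),None,fx=1.5,fy=1.5,interpolation=cv2.INTER_CUBIC))
M=cm('wrist')
print('bar top c',proj(M,[513.3,76.8,60.5])*1.5,'tcp',proj(M,arm.read_state()['position'])*1.5)
```

```text
t 3.75 pos [514.07  77.23  81.44] yaw_y -174.26 tilt [ 2.1e-03  9.0e-04 -1.0e+00] w 29.7 F [-0.4 -0.6  0.4]
shift cm [0.038 0.088 3.343]
turn about tool z deg 0.04
bar top c [382.26605666 347.73413035] tcp [380.38716413 373.8360673 ]
```

View pics/w2z.png

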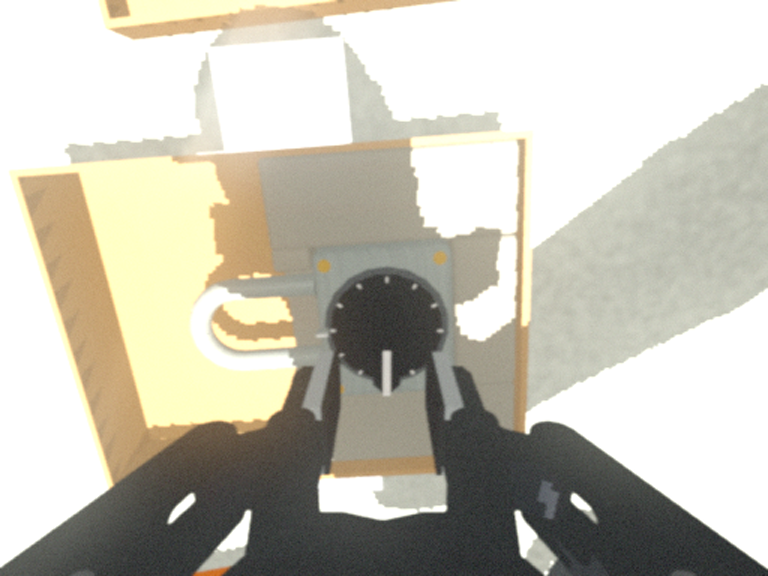

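jog_arm:
  rows:
    - [[0.05,0.1,1.0],[0,0,0],3.0]
    - [[0,0,1.2],[0,0,0],3.0]
    - [[0,0,1.1],[0,0,0],3.0]
    - [[0,0,0],[0,0,0],3.0]
    - [[0,0,0],[0,0,0],3.0]

```text
clock: 4.42
position: [512.3, 76.3, 47.1]
ee_rot: [0.742, -0.671, -0.0, 0.0]
contact_force: [-0.0, 0.6, 0.6]
gripper_width: 30.2
```

Run:
```python
from h import *
plan([513.3,76.8,48],-174.3)
im=snap('wrist','w3.png')
cv2.imwrite('pics/w3z.png',cv2.resize(np.clip(im[:,:,::-1].astype(float)*1.8,0,255).astype(np.uint8)[150:340,130:386],None,fx=3,fy=3,interpolation=cv2.INTER_CUBIC))
```

```text
t 4.42 pos [512.31  76.29  47.08] yaw_y -174.26 tilt [-5.e-04 -2.e-04 -1.e+00] w 30.2 F [-0.   0.6  0.6]
shift cm [-0.04  -0.103 -0.092]
turn about tool z deg 0.04
```

View pics/w3z.png

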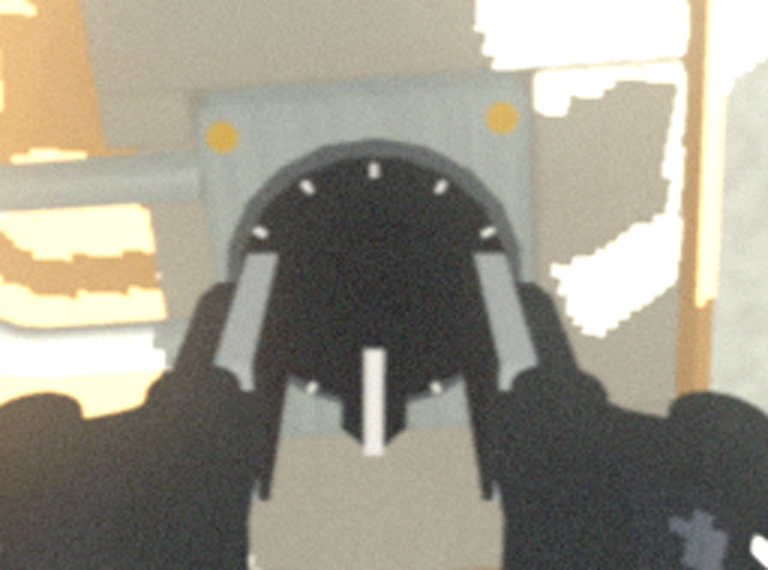

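jog_arm:
  rows:
    - [[0,0,-0.05],[0,0,0],1.2]
    - [[0,0,0],[0,0,0],0.6]
    - [[0,0,0],[0,0,0],0.6]
    - [[0,0,0],[0,0,0],0.6]
    - [[0,0,0],[0,0,0],0.6]

```text
clock: 5.1
position: [512.6, 76.4, 48.2]
ee_rot: [0.742, -0.671, 0.0, -0.0]
contact_force: [-0.7, 0.6, 6.4]
gripper_width: 9.5
```

Run:
```python
from h import *
plan([513.3,76.8,48],-174.3); print(arm.read_state()['wrist_torque'])
im=snap('wrist','w4.png')
cv2.imwrite('pics/w4z.png',cv2.resize(np.clip(im[:,:,::-1].astype(float)*1.8,0,255).astype(np.uint8)[150:340,130:386],None,fx=3,fy=3,interpolation=cv2.INTER_CUBIC))
```

```text
t 5.1 pos [512.59  76.42  48.23] yaw_y -174.25 tilt [ 6.e-04  1.e-04 -1.e+00] w 9.5 F [-0.7  0.6  6.4]
shift cm [-0.031 -0.075  0.023]
turn about tool z deg 0.05
[ 0.01476249  0.34640009 -0.06315614]
```

View pics/w4z.png

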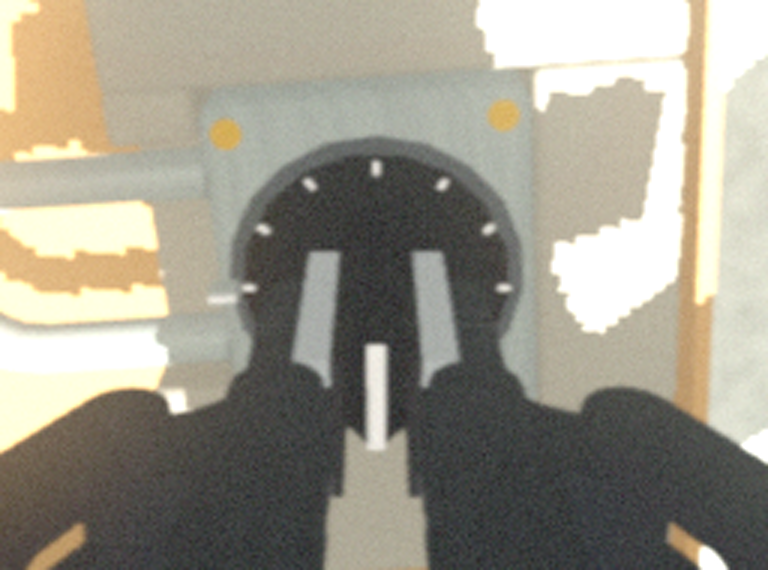

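jog_arm:
  rows:
    - [[0,0,-0.05],[0,0,5.6],0.6]
    - [[0,0,0],[0,0,5.6],0.6]
    - [[0,0,0],[0,0,5.6],0.6]
    - [[0,0,0],[0,0,5.6],0.6]
    - [[0,0,0],[0,0,5.6],0.6]
    - [[0,0,0],[0,0,0],0.6]

```text
clock: 5.9
position: [512.9, 76.4, 48.3]
ee_rot: [-0.558, 0.83, -0.0, 0.0]
contact_force: [1.9, -1.2, 0.8]
gripper_width: 9.3
```

Run:
```python
from h import *
plan([513.3,76.8,48],-260); print(arm.read_state()['wrist_torque'])
im=snap('wrist','w5.png')
cv2.imwrite('pics/w5z.png',cv2.resize(np.clip(im[:,:,::-1].astype(float)*1.8,0,255).astype(np.uint8)[150:340,130:386],None,fx=3,fy=3,interpolation=cv2.INTER_CUBIC))
```

```text
t 5.9 pos [512.85  76.38  48.27] yaw_y 157.8 tilt [ 9.e-04  2.e-04 -1.e+00] w 9.3 F [ 1.9 -1.2  0.8]
shift cm [-0.056 -0.025  0.027]
turn about tool z deg 57.8
[-0.17489296 -0.38032846 -0.00366983]
```

View pics/w5z.png

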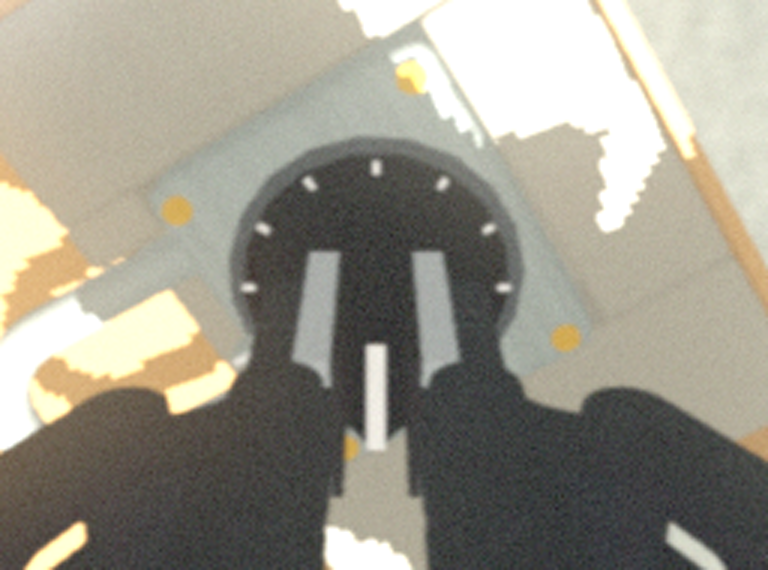

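jog_arm:
  rows:
    - [[0,0,0],[0,0,5.6],0.6]
    - [[0,0,0],[0,0,5.6],0.6]
    - [[0,0,0],[0,0,5.6],0.6]
    - [[0,0,0],[0,0,5.6],0.6]
    - [[0,0,0],[0,0,5.6],0.6]
    - [[0,0,0],[0,0,5.6],0.6]
    - [[0,0,0],[0,0,5.6],0.6]
    - [[0,0,0],[0,0,5.6],0.6]
    - [[0,0,0],[0,0,5.6],0.6]
    - [[0,0,0],[0,0,0],0.6]

```text
clock: 7.2
position: [512.7, 76.4, 48.3]
ee_rot: [-0.152, 0.988, 0.0, 0.0]
contact_force: [1.7, -0.6, 0.3]
gripper_width: 9.0
```

Run:
```python
from h import *
plan([513.3,76.8,48],-260); print(arm.read_state()['wrist_torque'])
im=snap('wrist','w6.png')
cv2.imwrite('pics/w6z.png',cv2.resize(np.clip(im[:,:,::-1].astype(float)*1.8,0,255).astype(np.uint8)[150:340,130:386],None,fx=3,fy=3,interpolation=cv2.INTER_CUBIC))
```

```text
t 7.2 pos [512.7   76.45  48.26] yaw_y 107.45 tilt [ 6.e-04  3.e-04 -1.e+00] w 9.0 F [ 1.7 -0.6  0.3]
shift cm [-0.068  0.016  0.026]
turn about tool z deg 7.45
[-0.08245962 -0.38195175 -0.05618764]
```

View pics/w6z.png

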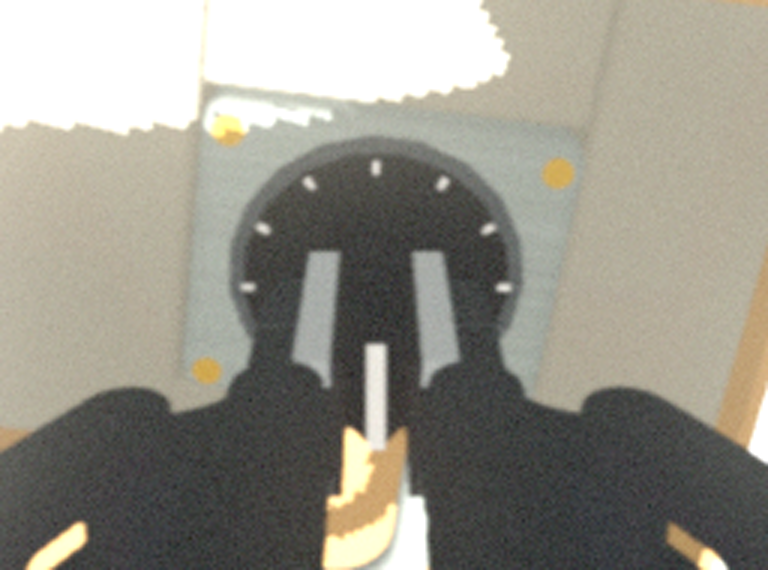

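jog_arm:
  rows:
    - [[0,0,0],[0,0,3.7],0.6]
    - [[0,0,0],[0,0,3.7],0.6]
    - [[0,0,0],[0,0,0],0.6]
    - [[0,0,0],[0,0,0],0.6]

```text
clock: 7.75
position: [512.5, 76.4, 48.3]
ee_rot: [-0.087, 0.996, 0.0, 0.0]
contact_force: [1.8, -0.6, -0.5]
gripper_width: 9.3
```

Run:
```python
from h import *
plan([513.3,76.8,48],-260); print(arm.read_state()['wrist_torque'])
im=snap('wrist','w7.png')
cv2.imwrite('pics/w7z.png',cv2.resize(np.clip(im[:,:,::-1].astype(float)*1.8,0,255).astype(np.uint8)[150:340,130:386],None,fx=3,fy=3,interpolation=cv2.INTER_CUBIC))
```

```text
t 7.75 pos [512.5   76.42  48.29] yaw_y 100.04 tilt [ 3.e-04  2.e-04 -1.e+00] w 9.3 F [ 1.8 -0.6 -0.5]
shift cm [-0.085  0.023  0.029]
turn about tool z deg 0.04
[-0.14146764 -0.55154578 -0.0051681 ]
```

View pics/w7z.png

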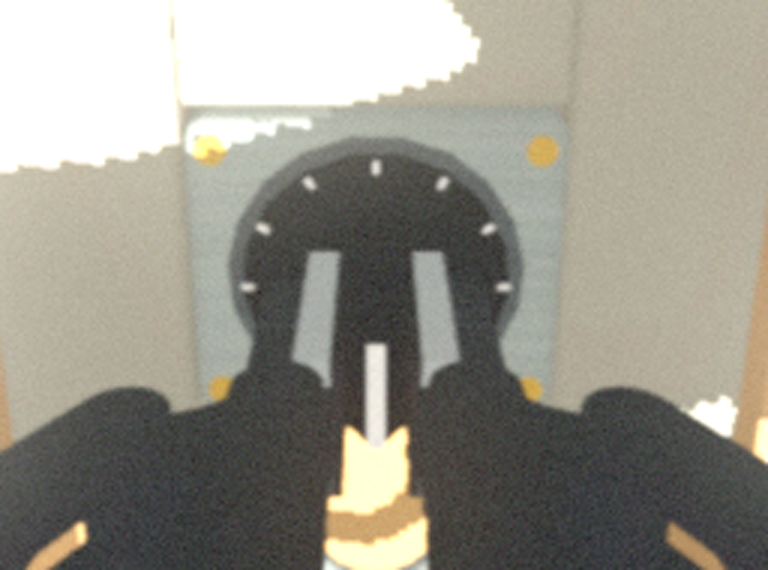

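jog_arm:
  rows:
    - [[0,0,0],[0,0,0],2.5]
    - [[0,0,0],[0,0,0],2.5]
    - [[0,0,-0.5],[0,0,0],2.5]
    - [[0,0,-2],[0,0,0],2.5]
    - [[0,0,-3],[0,0,0],5.0]
    - [[0,0,-2],[0,0,0],6.5]
    - [[0,0,0],[0,0,0],6.5]
    - [[0,0,0],[0,0,0],6.5]

```text
clock: 8.8
position: [511.7, 76.2, 122.7]
ee_rot: [-0.086, 0.996, -0.0, -0.001]
contact_force: [0.7, -0.7, -0.2]
gripper_width: 65.1
```

Run:
```python
from h import *
plan([575.6,87.5,123],-260)
im=snap('wrist','w8.png')
cv2.imwrite('pics/w8z.png',cv2.resize(np.clip(im[:,:,::-1].astype(float)*1.6,0,255).astype(np.uint8),None,fx=1.5,fy=1.5,interpolation=cv2.INTER_CUBIC))
M=cm('wrist')
for x,z in [(0,52.5),(62,27),(70,27)]:
    print(x,proj(M,[512.6+x*np.cos(.1745),76.4+x*np.sin(.1745),z])*1.5)
```

```text
t 8.8 pos [511.69  76.16 122.7 ] yaw_y 99.92 tilt [-1.3e-03 -2.0e-04 -1.0e+00] w 65.1 F [ 0.7 -0.7 -0.2]
shift cm [-6.491  0.016 -0.039]
turn about tool z deg -0.08
0 [382.89584617 309.56735594]
62 [382.94342123 391.77025706]
70 [382.95832323 403.44908054]
```

View pics/w8z.png

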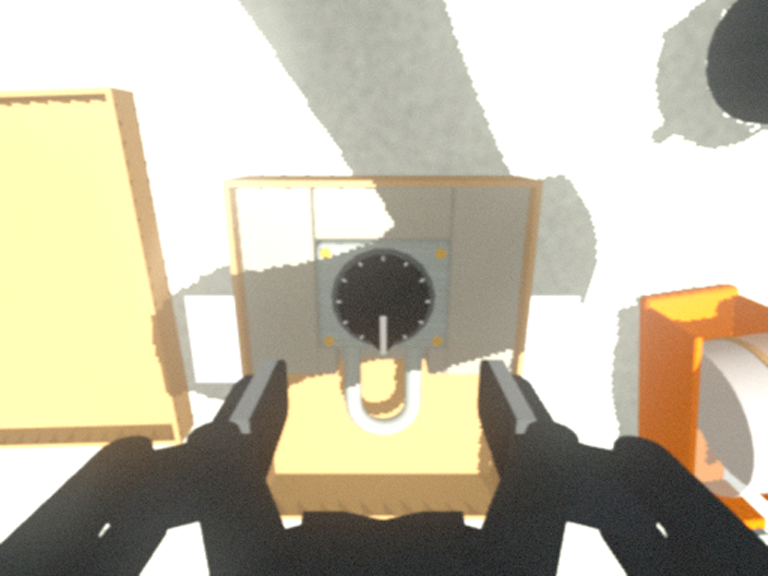

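jog_arm:
  rows:
    - [[-2.2,0,0],[0,0,0],6.5]
    - [[-2.2,0,0],[0,0,0],6.5]
    - [[-2.1,0,1.5],[0,0,0],6.5]
    - [[0,0,3],[0,0,0],6.5]
    - [[0,0,3],[0,0,0],6.5]
    - [[0,0,0],[0,0,0],6.5]
    - [[0,0,0],[0,0,0],6.5]

```text
clock: 9.72
position: [576.9, 87.6, 48.7]
ee_rot: [-0.087, 0.996, -0.0, 0.0]
contact_force: [-0.6, -0.5, 0.7]
gripper_width: 65.2
```

Run:
```python
from h import *
plan([575.6,87.5,10],-260)
im=snap('wrist','w9.png')
cv2.imwrite('pics/w9z.png',cv2.resize(np.clip(im[:,:,::-1].astype(float)*1.6,0,255).astype(np.uint8),None,fx=1.5,fy=1.5,interpolation=cv2.INTER_CUBIC))
M=cm('wrist')
for x,z in [(0,52.5),(32,27),(62,27),(70,27)]:
    print(x,proj(M,[512.6+x*np.cos(.1745),76.4+x*np.sin(.1745),z])*1.5)
```

```text
t 9.72 pos [576.87  87.63  48.71] yaw_y 99.97 tilt [ 5.e-04 -3.e-04 -1.e+00] w 65.2 F [-0.6 -0.5  0.7]
shift cm [0.129 0.01  3.871]
turn about tool z deg -0.03
0 [382.58722338 187.99349961]
32 [382.55214409 267.48881813]
62 [382.60531393 339.8386022 ]
70 [382.61859427 357.90954911]
```

View pics/w9z.png

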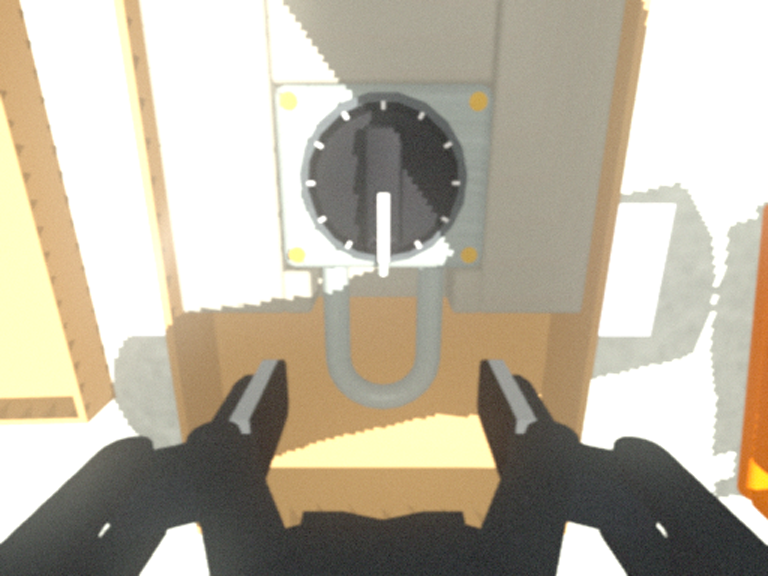

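jog_arm:
  rows:
    - [[0.1,0,1.5],[0,0,0],6.5]
    - [[0,0,1.5],[0,0,0],6.5]
    - [[0,0,0.8],[0,0,0],6.5]
    - [[0,0,0],[0,0,0],6.5]
    - [[0,0,0],[0,0,0],5.0]
    - [[0,0,0],[0,0,0],4.2]
    - [[0,0,0],[0,0,0],4.2]
    - [[0,0,0],[0,0,0],4.2]
    - [[0,0,0],[0,0,0],4.2]

```text
clock: 10.9
position: [575.9, 87.5, 10.8]
ee_rot: [-0.087, 0.996, 0.0, 0.001]
contact_force: [0.6, -0.8, 3.2]
gripper_width: 43.4
```

Run:
```python
from h import *
plan([575.6,87.5,10],-260)
im=snap('wrist','w10.png')
cv2.imwrite('pics/w10z.png',cv2.resize(np.clip(im[:,:,::-1].astype(float)*1.6,0,255).astype(np.uint8),None,fx=1.5,fy=1.5,interpolation=cv2.INTER_CUBIC))
```

```text
t 10.9 pos [575.87  87.48  10.76] yaw_y 99.95 tilt [ 1.1e-03  2.0e-04 -1.0e+00] w 43.4 F [ 0.6 -0.8  3.2]
shift cm [0.026 0.007 0.076]
turn about tool z deg -0.05
```

View pics/w10z.png

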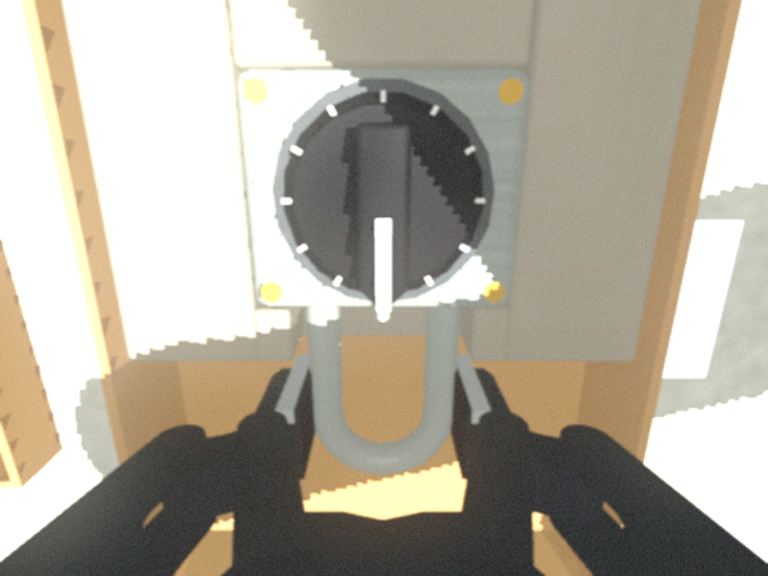

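jog_arm:
  rows:
    - [[-0.2,0,0],[0,0,0],3.5]
    - [[-0.2,0,0],[0,0,0],3.5]
    - [[-0.2,0,0],[0,0,0],3.5]
    - [[-0.2,0,0],[0,0,0],3.5]
    - [[-0.2,0,0],[0,0,0],3.5]
    - [[-0.2,0,0],[0,0,0],3.5]
    - [[-0.2,0,0],[0,0,0],3.5]
    - [[-0.2,0,0],[0,0,0],3.5]
    - [[0,0,0],[0,0,0],3.5]
    - [[0,0,0],[0,0,0],3.5]

```text
clock: 12.2
position: [591.4, 90.2, 10.3]
ee_rot: [-0.087, 0.996, 0.0, 0.0]
contact_force: [-1.3, 0.4, 2.0]
gripper_width: 44.0
```

Run:
```python
from h import *
plan([575.6,87.5,10],-260)
im=snap('wrist','w11.png')
cv2.imwrite('pics/w11z.png',cv2.resize(np.clip(im[:,:,::-1].astype(float)*1.6,0,255).astype(np.uint8),None,fx=1.5,fy=1.5,interpolation=cv2.INTER_CUBIC))
```

```text
t 12.2 pos [591.45  90.2   10.35] yaw_y 99.94 tilt [ 6.e-04  2.e-04 -1.e+00] w 44.0 F [-1.3  0.4  2. ]
shift cm [1.607 0.007 0.034]
turn about tool z deg -0.06
```

View pics/w11z.png

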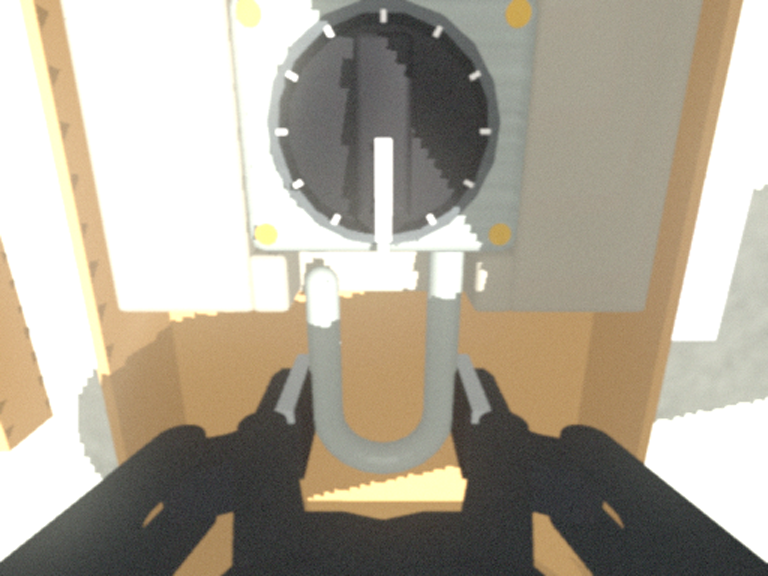

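jog_arm:
  rows:
    - [[-0.1,0,0],[0,0,0],3.5]
    - [[-0.1,0,0],[0,0,0],3.5]
    - [[0,0,0],[0,0,0],3.5]
    - [[0,0,0],[0,0,0],3.5]

```text
clock: 12.75
position: [592.8, 90.3, 10.2]
ee_rot: [-0.087, 0.996, -0.0, -0.0]
contact_force: [-3.5, -0.4, 1.5]
gripper_width: 44.2
```

Run:
```python
from h import *
plan([575.6,87.5,10],-260)
im=snap('wrist','w12.png')
cv2.imwrite('pics/w12z.png',cv2.resize(np.clip(im[:,:,::-1].astype(float)*1.6,0,255).astype(np.uint8),None,fx=1.5,fy=1.5,interpolation=cv2.INTER_CUBIC))
```

```text
t 12.75 pos [592.85  90.32  10.18] yaw_y 99.93 tilt [-7.e-04 -3.e-04 -1.e+00] w 44.2 F [-3.5 -0.4  1.5]
shift cm [1.748 0.02  0.02 ]
turn about tool z deg -0.07
```

View pics/w12z.png

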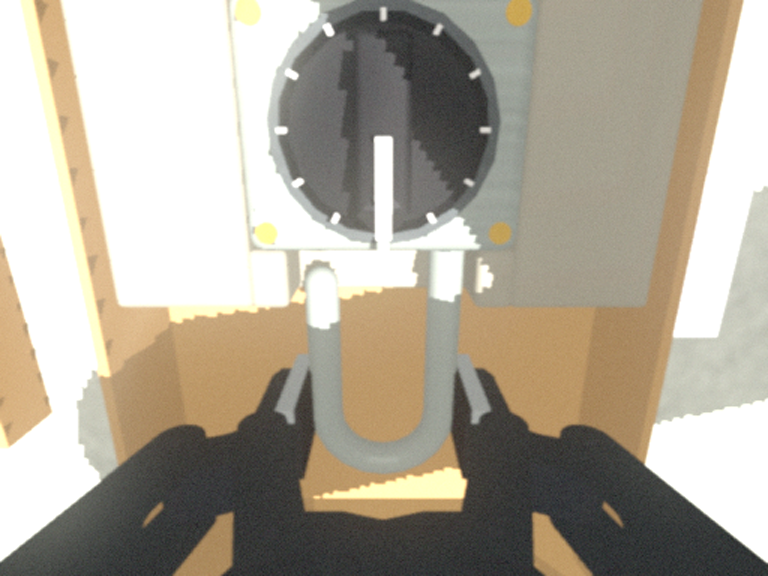

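jog_arm:
  rows:
    - [[0,0,0],[0,0,0],6.0]
    - [[0,0,0],[0,0,0],6.5]
    - [[0,0,0],[0,0,0],6.5]
    - [[0,0,-1.5],[0,0,0],6.5]
    - [[0,0,-3],[0,0,0],6.5]
    - [[0,0,-4],[0,0,0],6.5]
    - [[2,0,-2],[0,0,0],5.5]
    - [[3,0,0],[0,0,0],4]
    - [[3,0,0],[0,0,0],3]
    - [[0,0,0],[0,0,0],3]

```text
clock: 14.05
position: [512.9, 76.3, 116.7]
ee_rot: [-0.087, 0.996, 0.0, 0.0]
contact_force: [-0.6, 0.5, 0.4]
gripper_width: 30.0
```

jog_arm:
  rows:
    - [[0,0,0],[0,0,0],3]
    - [[0,0,0],[0,0,0],3]
    - [[0,0,0],[0,0,0],3]

```text
clock: 14.42
position: [514.9, 76.8, 115.2]
ee_rot: [-0.087, 0.996, -0.0, 0.0]
contact_force: [0.8, -0.4, -0.3]
gripper_width: 30.1
```

Run:
```python
from h import *
plan([512.6,76.4,48],-260)
im=snap('wrist','w13.png')
cv2.imwrite('pics/w13z.png',cv2.resize(np.clip(im[:,:,::-1].astype(float)*1.6,0,255).astype(np.uint8),None,fx=1.5,fy=1.5,interpolation=cv2.INTER_CUBIC))
```

```text
t 14.43 pos [514.91  76.8  115.17] yaw_y 99.92 tilt [ 0. -0. -1.] w 30.1 F [ 0.8 -0.4 -0.3]
shift cm [2.340e-01 1.000e-03 6.717e+00]
turn about tool z deg -0.08
```

View pics/w13z.png

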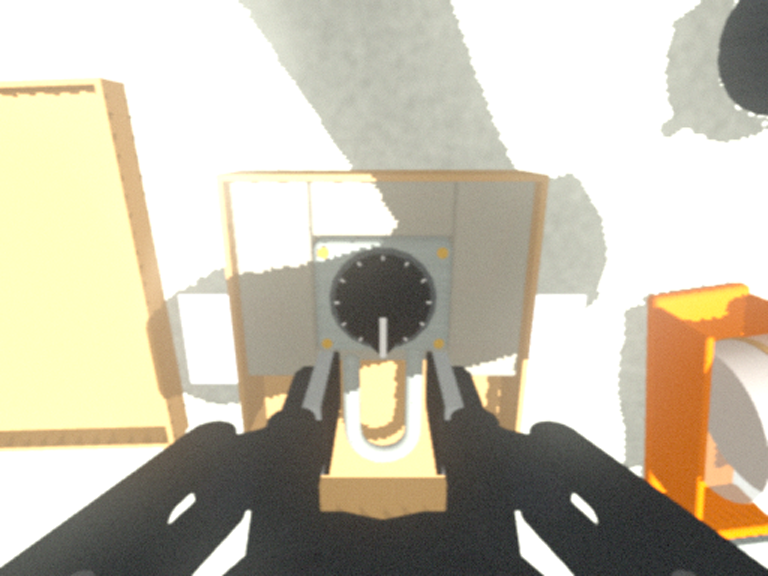

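jog_arm:
  rows:
    - [[0,0,2],[0,0,0],3]
    - [[0,0,2.5],[0,0,0],3]
    - [[0,0,1.5],[0,0,0],3]
    - [[0,0,0.65],[0,0,0],3]
    - [[0,0,0],[0,0,0],2]
    - [[0,0,0],[0,0,0],0.6]
    - [[0,0,0],[0,0,0],0.4]
    - [[0,0,0],[0,0,0],0.4]
    - [[0,0,0],[0,0,0],0.4]
    - [[0,0,0],[0,0,0],0.4]

```text
clock: 15.72
position: [514.8, 76.8, 49.5]
ee_rot: [-0.087, 0.996, 0.0, 0.001]
contact_force: [-0.2, -0.4, 5.2]
gripper_width: 9.2
```

Run:
```python
from h import *
plan([512.6,76.4,48],-260); print(arm.read_state()['wrist_torque'])
im=snap('wrist','w14.png')
cv2.imwrite('pics/w14z.png',cv2.resize(np.clip(im[:,:,::-1].astype(float)*1.6,0,255).astype(np.uint8),None,fx=1.5,fy=1.5,interpolation=cv2.INTER_CUBIC))
```

```text
t 15.72 pos [514.84  76.83  49.48] yaw_y 99.95 tilt [ 1.3e-03  3.0e-04 -1.0e+00] w 9.2 F [-0.2 -0.4  5.2]
shift cm [ 0.228 -0.004  0.148]
turn about tool z deg -0.05
[-0.06442184  0.20779756  0.01203074]
```

View pics/w14z.png

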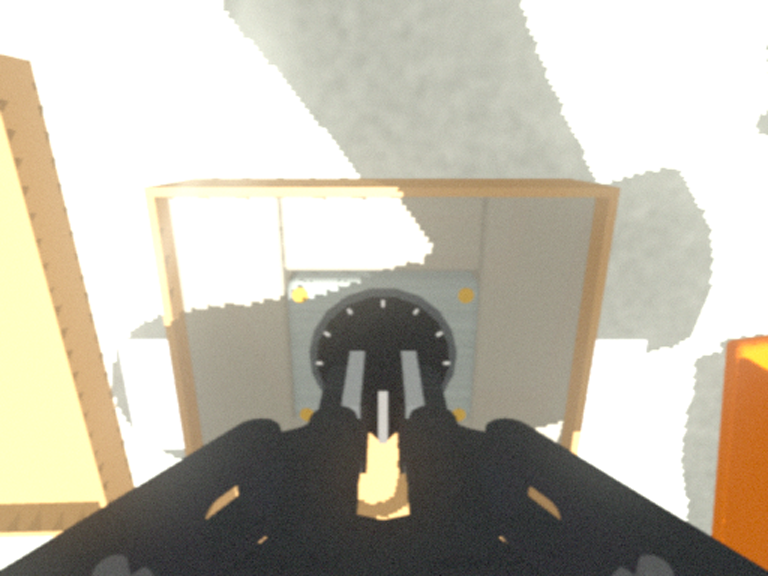

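jog_arm:
  rows:
    - [[0,0,-0.3],[0,0,0],0.4]
    - [[0,0,-0.5],[0,0,0],0.4]
    - [[0,0,-0.7],[0,0,0],0.4]
    - [[0,0,-1],[0,0,0],0.4]
    - [[0,0,-1.5],[0,0,0],0.4]
    - [[0,0,-1],[0,0,0],0.4]
    - [[0,0,0],[0,0,0],0.4]
    - [[0,0,0],[0,0,0],0.4]

```text
clock: 16.77
position: [513.9, 76.5, 98.6]
ee_rot: [-0.086, 0.996, 0.0, -0.0]
contact_force: [0.4, 0.3, -3.4]
gripper_width: 8.7
```

Run:
```python
from h import *
plan([512.6,76.4,48],-260); print(arm.read_state()['wrist_torque'])
im=snap('wrist','w15.png')
cv2.imwrite('pics/w15z.png',cv2.resize(np.clip(im[:,:,::-1].astype(float)*1.6,0,255).astype(np.uint8),None,fx=1.5,fy=1.5,interpolation=cv2.INTER_CUBIC))
```

```text
t 16.77 pos [513.93  76.55  98.64] yaw_y 99.92 tilt [-7.e-04 -0.e+00 -1.e+00] w 8.7 F [ 0.4  0.3 -3.4]
shift cm [0.13  0.008 5.064]
turn about tool z deg -0.08
[ 0.01084935  0.02889042 -0.05293366]
```

View pics/w15z.png

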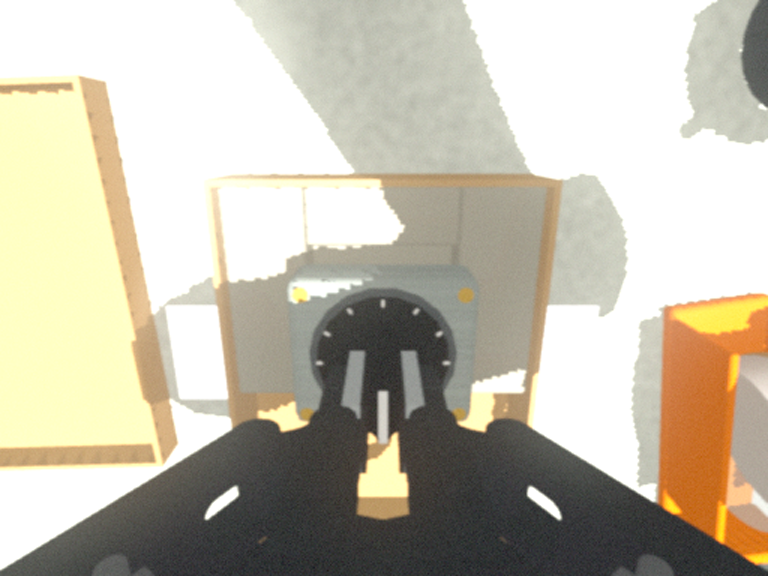

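Lock hangs in the grip (force −3.4 N ≈ its weight), unchanged relative to the fingers. Lifting on.

jog_arm:
  rows:
    - [[0,0,-1],[0,0,0],0.4]
    - [[0,0,-2],[0,0,0],0.4]
    - [[0,0,-2.5],[0,0,0],0.4]
    - [[0,0,-2.5],[0,0,0],0.4]
    - [[0,0,-1.5],[0,0,0],0.4]
    - [[0,0,-1],[0,0,0],0.4]
    - [[0,0,-0.5],[0,0,0],0.4]
    - [[0,0,0],[0,0,0],0.4]
    - [[0,0,0],[0,0,0],0.4]
    - [[0,0,0],[0,0,0],0.4]

```text
clock: 18.08
position: [514.1, 76.6, 208.2]
ee_rot: [-0.087, 0.996, -0.0, -0.001]
contact_force: [0.7, -0.2, -3.1]
gripper_width: 9.3
```

Run:
```python
from h import *
plan([512.6,76.4,48],-260); print(arm.read_state()['wrist_torque'])
im=snap('wrist','w16.png'); b=snap('scene','s16.png'); t=snap('top','t16.png')
w=cv2.resize(np.clip(im[:,:,::-1].astype(float)*1.6,0,255).astype(np.uint8)[100:384],(400,222))
s=cv2.resize(np.clip(b[:,:,::-1].astype(float)*1.5,0,255).astype(np.uint8)[90:290,160:420],(780,600),interpolation=cv2.INTER_CUBIC)
cv2.imwrite('pics/w16z.png',w);cv2.imwrite('pics/s16z.png',s)
```

```text
t 18.07 pos [514.08  76.56 208.2 ] yaw_y 99.93 tilt [-1.2e-03 -5.0e-04 -1.0e+00] w 9.3 F [ 0.7 -0.2 -3.1]
shift cm [1.280e-01 1.400e-02 1.602e+01]
turn about tool z deg -0.07
[-0.00562844  0.02724341 -0.01163103]
```

View pics/w16z.png

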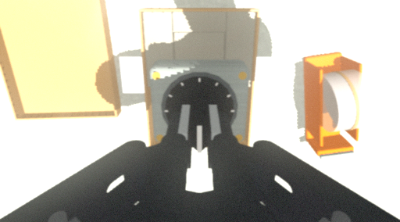

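View pics/s16z.png

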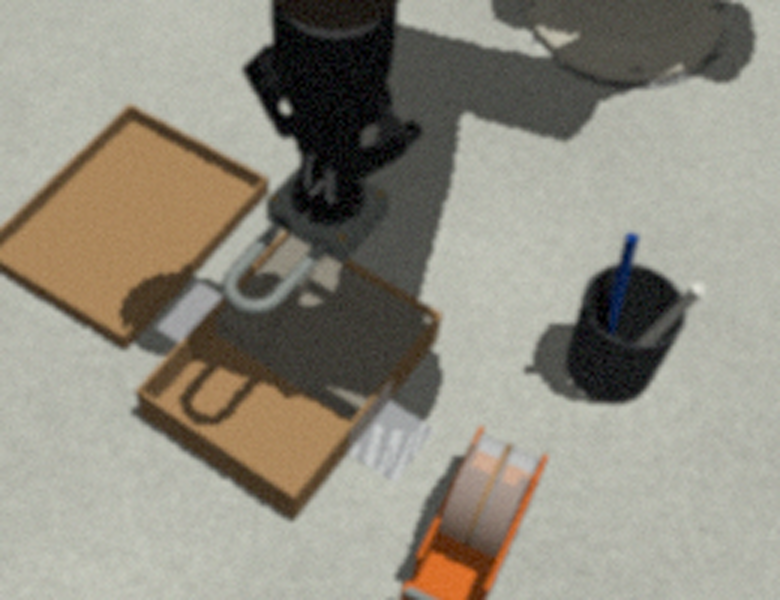

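View pics/t16.png

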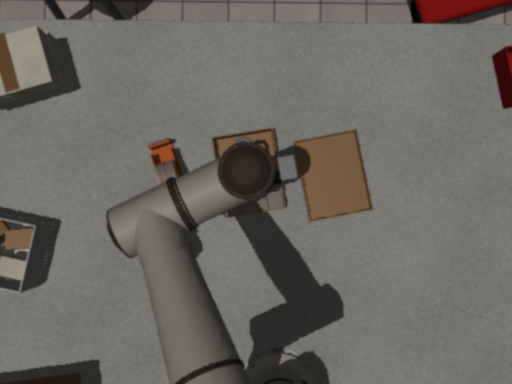

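Run:
```python
from h import *
plan(None); print(arm.job_done()); plan(None)
```

```text
t 18.23 pos [514.26  76.62 208.54] yaw_y 99.93 tilt [-5.e-04 -2.e-04 -1.e+00] w 9.0 F [ 0.3 -0.1 -2.6]
the job is handed in; nothing more can be done
None
the job is handed in; nothing more can be done
```

The lock is open and held up in the gripper, and I handed the job in at about 18 s; it gave no verdict.

- **Dial:** I gripped the finger bar and turned it about 86° clockwise (three clicks). The pointer ended in line with the index stud in the wrist picture.
- **Shackle:** I gripped both legs and pulled along the lock's +x. The gripper moved about 17 mm and the force rose to 3.5 N at the end, which I took as the stop. The pictures show it about 16 mm out.
- **Holding:** I gripped the finger bar again and lifted straight up. By my estimate the centre of the case is about 185 mm above the bench.
- **Last checks:** The wrist carries about 3 N, which matches the lock's weight. The lock sits level and steady in the fingers, and the carton below is empty. The lid, tape dispenser and pen pot look unmoved in the pictures, though I did not measure them.

Two readings disagreed slightly. The stud gave the lock's yaw as 11.8°, while the carton and screws gave about 10°, which I used. The fingers read 9.0–9.5 mm on the 11 mm bar and about 44 mm on the 46 mm legs. No check failed.

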